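# Bottle from the carrier to the roller mixer by way of the tilt stand

## Task

Take the tall sample bottle out of the bottle carrier, rest it in the V-channel of the tilt stand (foot on the lip) and let go, so that you can take it again round its body. Then lay it in the empty middle trough of the roller mixer with its foot end pushed right up against the motor housing and its cap pointing away from the housing, and let go. Leave the other bottles in the carrier and on the mixer where they are.

Things in the scene. Friction and masses are not known exactly. Their poses are not given: they have to be found in the camera images.
- bottle_mid (a point): The tall sample bottle: white plastic cylinder with a grey ribbed screw cap, 145 mm high. Body 50 mm diameter for the first 105 mm from its foot, shoulder to 119 mm, cap 34 mm diameter from 119 to 145 mm. 0.12 to 0.24 kg. The point: on its axis, half-way up (72.5 mm); z runs along the axis from foot to cap. It starts upright in one of the carrier's four cells, its top 69 mm above the carrier's rim.
- bottle_base (a point): The centre of the underside of the tall bottle's foot, same axes as bottle_mid.
- carrier: Clear plastic bottle carrier, fixed, 136 x 136 x 80 mm high, walls 4 mm, 2 x 2 cells of 62 mm; the tall bottle stands in one of them, three short bottles (100 mm high) in the others. Origin: centre of its underside, z up.
- stand: Wooden tilt stand, fixed: foot plate 100 (x) x 150 (y) x 10 mm; on it a wedge block 42 mm wide (x), 110 mm high, with a V-channel (90 degrees) rising at 45 degrees towards +y, a lip across its low end. A bottle rests with its axis at 45 degrees, foot on the lip, cap high (+y). The block is narrower than the bottle: fingers can pass on both sides. Origin: centre of the underside, z up.
- stand_seat (a point): Where bottle_mid comes when the tall bottle is seated in the stand: 11.3 mm towards +y from the stand's origin and 101.3 mm high; the foot of the seated bottle is then centred 40 mm towards -y from the stand's origin and 50 mm high. Same axes as the stand.
- mixer: White roller mixer, fixed, 276 (x) x 320 (y) mm. Six dark rollers of 28 mm diameter run along y, axes 75 mm high at x = -110, -66, -22, 22, 66, 110 mm; they turn stiffly. The motor housing closes the -y end, 130 mm high, its flat wall at y = -80 mm; a bearing plate 94 mm high at the +y end. The middle trough (x = 0) is empty, a small bottle lies in each outer one. Origin: centre at bench level.
- trough_end (a point): On the housing's wall, where the centre of the tall bottle's foot comes when it lies in the middle trough against the housing: mixer x = 0, y = -80 mm, 107.2 mm high. Same axes as the mixer; the lying bottle points from here along +y.
- short0_mid (a point): Short white bottle standing in the carrier, 48 mm diameter, 100 mm high; the point is half-way up. Leave it.
- short1_mid (a point): Another short bottle in the carrier, same sizes. Leave it.
- short2_mid (a point): Another short bottle in the carrier, same sizes. Leave it.
- vial0_mid (a point): Small white bottle, 40 mm diameter, 98 mm long, lying in an outer trough of the roller mixer, highest point 121 mm; the point is at its middle. Leave it.
- vial1_mid (a point): A like small bottle lying in the other outer trough. Leave it.
Mind the look-alikes: they are no part of the job. Leave any green look-alike of the part that bears bottle_mid alone.

How it is judged (in metres and radians):
On the way:
1. The tall bottle rests in the V-channel of the tilt stand, foot on the lip, let go (distance between bottle_mid and stand_seat below 0.012 m and angle between bottle_mid's own z axis and vertical between 0.66 and 0.91 rad and contact force between bottle and the fingers below 0.2 N and contact force between bottle and the arm below 0.2 N), for 0.2 s.
At the end, for the whole second after the job is handed in: Tall bottle at rest in the mixer's middle trough (6 mm sideways, 5 mm in height, 0.06 rad), foot within 3 mm of the motor housing's wall, cap away from it; the other five bottles within 30 mm of their starts (x of bottle_mid in the frame of mixer between -0.006 and 0.006 m and z of bottle_mid in the frame of mixer between 0.102 and 0.112 m and angle between the z axis of bottle_mid and the y axis of mixer, either way round below 0.06 rad and y of bottle_base in the frame of mixer below -0.077 m and linear speed of bottle below 0.01 m/s and distance of each of short0_mid, short1_mid, short2_mid, vial0_mid, vial1_mid from where it was at the start of the episode below 0.03 m); the robot touches nothing.
It fails at once if another bottle was pushed out of its place (30 mm) (distance of any of short0_mid, short1_mid, short2_mid, vial0_mid, vial1_mid from where it was at the start of the episode above 0.03 m).
It also fails if it takes over 58 s, if anything falls off the work surface, if the arm or the gripper's body presses on something with over 40 N, if the wrist force passes 120 N, or if a joint passes its speed limit or range.

## Robot

A 6-joint arm with a two-finger parallel gripper is mounted at the origin on the work surface. World frame = base frame: x ahead of the robot, y to its left, z up, the work surface at z = 0. Lengths are in mm, angles in degrees, forces in N, time in s.
With the tool pointing down it reaches from about 350 to 850 mm from the base axis. Payload 8.1 kg.
Tool frame: the origin (TCP) lies at the very end of the fingers, on their centre line; the grasp point (between the pads) lies r.tcp_to_grasp behind it (r.tcp_to_grasp is the distance from the TCP to the grasp point, in mm); z points along the fingers, y is the line along which they close (so a half turn about z gives the same grasp; the last joint's range is limited). The gripper opens to 85 mm and grips with 20 to 120 N. Pads are 22 mm wide; open, the fingers measure 114 mm over their backs; the gripper's body (76 mm by 85 mm) begins 54 mm behind the grasp point. The pads swing forward as they close: fully open they stand 13 mm farther back than shut.
Start: joints at [59.278, 7.471, 85.268, -0, 87.261, -4.893], TCP at [261.392, 540.074, 231.292] pointing down, gripper open.
Joint ranges: [-169.43, 169.43], [-51.17, 129.36], [1.28, 143.12], [-76.62, 256.62], [0, 156.53], [-152.29, 152.29]. Speed limits (degrees/s): [136.94, 136.94, 159.86, 180, 180, 180].

## Interface

Orientations are given as [roll, pitch, yaw] about the fixed x, y, z axes, in that order (R = Rz(yaw) Ry(pitch) Rx(roll)).
In Python, from bench import r gives the robot as it stands.
- The arm moves only by the shell command python3 -m handwheel 'ROWS' [OPENING] [FORCE]. ROWS is JSON, a list of rows, each a list of 4 numbers: the shift along the tool's x, y, z in m, then the turn about the tool's z in degrees. A call has 1 to 10 rows; each row shifts and turns the commanded pose from where the row before left it, along the tool's axes as they then stand; what a row does not reach is not made up. A row lasts 1/10 s, in which the tool goes at most 50 mm and 8.59 degrees, less where a joint would pass 70% of its speed; a pose out of reach is approached as far as the arm can. A call is refused whole if a number of a shift passes 0.05 or a number of a turn 8.59, either way. A call with a gripper value outside its range is refused whole. OPENING is the finger opening in m, from 0 to 0.0854, set as the call begins (- or left out, the last holds). The fingers move at their own pace and stop on an object; FORCE is the grip in N (left out, the last holds). Time passes only in rows, so rows that do not move let the fingers close. It gives the time, the measured TCP pose, the force, the opening and the grip force at its end, in the units of the state.
- r.sense(): the state, without advancing time (a new reading comes with each control period).
- r.snapshot(name): name is "scene" or "side" or "wrist"; returns the picture (400x640x3 uint8, red, green, blue); there is no depth.
- r.camera_params(name): a dict with "fx", "fy", "cx", "cy" (pixels), "R" (3x3) and "t" (3): a world point X has camera coordinates R X + t; the wrist camera has in their place "mount" (4x4, takes a point from camera to tool coordinates, whose origin is the TCP and whose axes are the flange's). Camera axes: x right, y down, z forward; pixel columns grow to the right and rows downward; lengths in mm; the calibration is good to about 2 mm. A picture is of the moment at which its call begins: read the wrist's pose just before it. camera_params takes no time and is no camera call.
- r.hand_in(): hands the job in; it is judged then, once.
The state is a dict: "time": time; "joint_pos": joint angles; "qd": joint speeds; "joint_efforts": joint torques, N m; "tool_pos": TCP position; "tcp_rot": TCP orientation; "ft_force": force on the tool from outside, world axes, zero at the start; "wrist_torque": the same for the moment, N m; "finger_gap": finger opening in mm; "grip_force": force on a finger pad.
Only numpy, scipy, OpenCV 4.12 (cv2) and the standard library are available. Lean on these libraries where they do the work, as an engineer would, in place of code of your own. Each camera call takes 0.05 s, during which the arm holds its last target. There are 200 camera calls.

## Working session

There is one attempt and no reset: what is moved stays moved. The work goes in short steps, Python scripts to look and compute and a shell command to move; the robot and the scene stay as the last step left them, time stands still between calls to the robot, and variables do not carry over. Pictures are saved under pics/ and viewed, at most 10 in all, crops included, and the job is handed in when it is done.

```bash
mkdir -p pics; ls; python3 - <<'E'
from bench import r
import cv2,numpy as np
print(r.sense(), r.tcp_to_grasp)
for n in ["scene","side","wrist"]:
    cv2.imwrite(f"pics/{n}0.png",r.snapshot(n)[:,:,::-1]); print(n,r.camera_params(n))
E
```

```text
pics
{'time': 0.0, 'joint_pos': array([ 5.92785292e+01,  7.51601247e+00,  8.53307219e+01, -1.85694420e-03,
        8.72604633e+01, -4.89313993e+00]), 'qd': array([-0.04639972, -0.09282707,  0.09228737,  0.09628326,  0.10029799,
        0.01985368]), 'joint_efforts': array([ 1.96940755e-04, -5.69397819e+01, -5.00553310e+01, -1.64067392e-04,
        1.45830342e-02,  2.80590314e-05]), 'tool_pos': array([261.11210432, 539.58678165, 230.22117022]), 'tcp_rot': array([-1.79893035e+02, -7.29580126e-03,  1.54171753e+02]), 'ft_force': array([-0.41839007, -0.45146882, -0.30565065]), 'wrist_torque': array([0.0095088 , 0.00262378, 0.00608314]), 'grip_force': 0.0, 'finger_gap': 85.29682551567036} 18.700000000000003
scene {'fx': 471.2112209880514, 'fy': 471.2112209880514, 'cx': 315.93835585643177, 'cy': 200.15494786576159, 'R': array([[-0.12819827,  0.99166321,  0.01301056],
       [ 0.70627325,  0.10049825, -0.70076972],
       [-0.69623509, -0.08064845, -0.7132689 ]]), 't': array([ 100.92551761, -311.34805644, 1571.60778567])}
side {'fx': 360.9441206057775, 'fy': 360.9441206057775, 'cx': 321.3724616697108, 'cy': 202.01920091770322, 'R': array([[-0.9632271 , -0.26859685,  0.00701985],
       [-0.17031032,  0.5901331 , -0.78913707],
       [ 0.20781708, -0.76131377, -0.61417702]]), 't': array([516.64155848, 179.0480912 , 771.00041595])}
wrist {'fx': 292.5462016765387, 'fy': 292.5462016765387, 'cx': 321.38003317145166, 'cy': 197.89614472753738, 'mount': array([[ 9.06905020e-04, -9.53335090e-01, -3.01912875e-01,
         7.73916086e+01],
       [ 9.99999571e-01,  8.08274655e-04,  4.51613864e-04,
        -4.83535400e-01],
       [-1.86510818e-04, -3.01913155e-01,  9.53335414e-01,
        -1.43132488e+02],
       [ 0.00000000e+00,  0.00000000e+00,  0.00000000e+00,
         1.00000000e+00]])}
```

View pics/scene0.png

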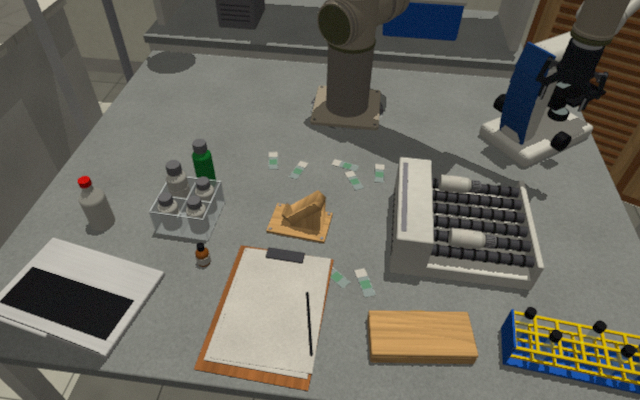

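View pics/side0.png

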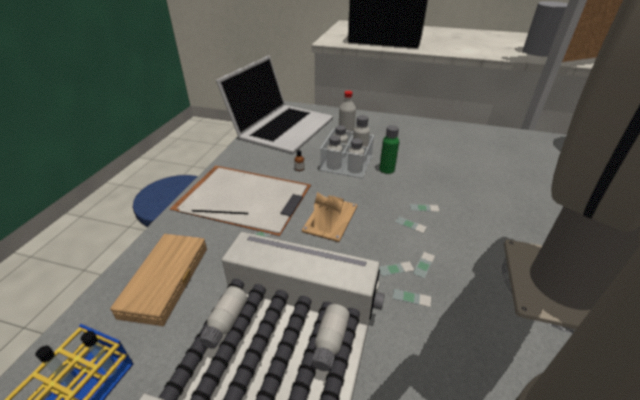

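```bash
cat > h.py <<'E'
import numpy as np,cv2
from bench import r
from scipy.spatial.transform import Rotation as Rn
def cam(name,s=None):
    p=r.camera_params(name); K=np.array([[p['fx'],0,p['cx']],[0,p['fy'],p['cy']],[0,0,1]])
    if name!='wrist': return K,np.array(p['R']),np.array(p['t'])
    s=s or r.sense(); R=Rn.from_euler('xyz',s['tcp_rot'],degrees=True).as_matrix()
    M=np.array(p['mount']); A=R@M[:3,:3]; c=R@M[:3,3]+s['tool_pos']
    return K,A.T,-A.T@c
def ray(C,uv,z):
    K,R,t=C; c=-R.T@t; d=R.T@np.linalg.solve(K,[*uv,1]); return c+d*(z-c[2])/d[2]
def proj(C,X):
    K,R,t=C; p=K@(R@np.array(X,float)+t); return p[:2]/p[2]
E
python3 - <<'E'
import cv2
i=cv2.imread('pics/scene0.png')
cv2.imwrite('pics/c0.png',cv2.resize(i[130:290,145:345],None,fx=4,fy=3.75*4/3.75,interpolation=cv2.INTER_CUBIC)[:600])
cv2.imwrite('pics/c1.png',cv2.resize(i[145:290,380:545],None,fx=4,fy=4,interpolation=cv2.INTER_CUBIC))
E
```

```text
(no output)
```

View pics/c0.png

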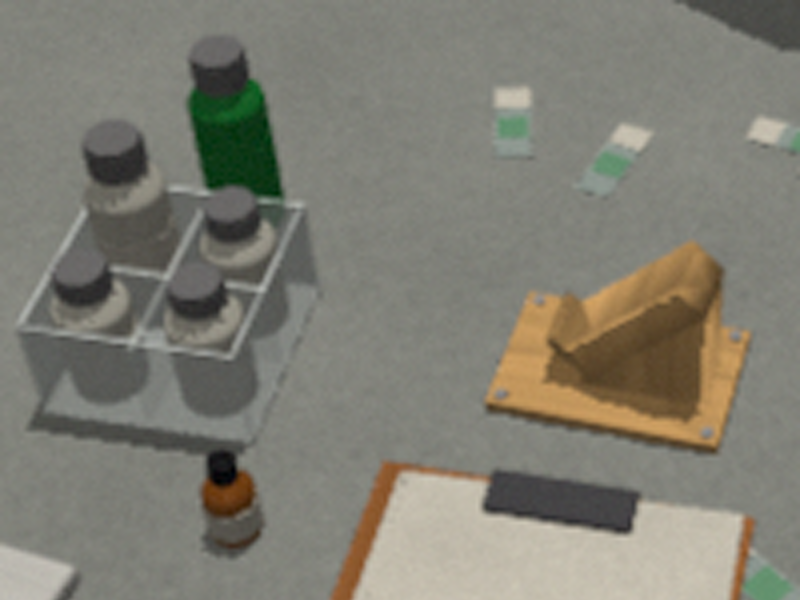

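View pics/c1.png

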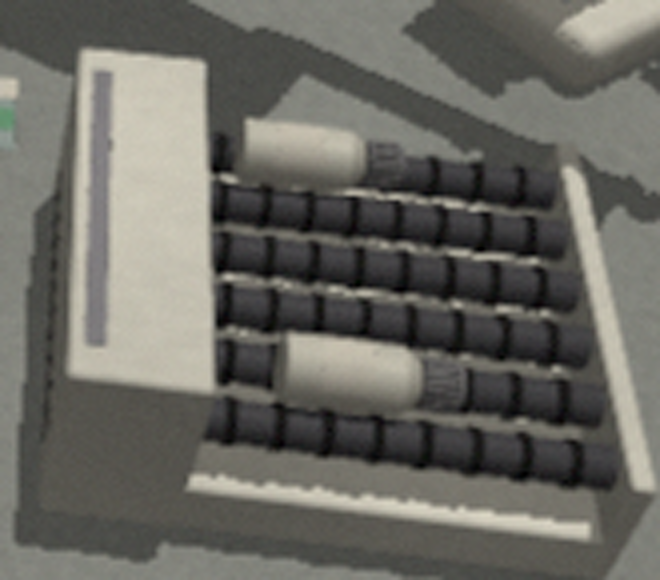

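```bash
python3 - <<'E'
from h import *
C=cam('scene')
np.set_printoptions(precision=1,suppress=True)
f=lambda o,L,z:np.array([ray(C,(o[0]+u/4-.4,o[1]+v/4-.4),z) for u,v in L])
print(f((145,130),[(172,190),(305,205),(233,356),(20,328)],80))
print('cap',f((145,130),[(115,137)],149))
s=f((145,130),[(530,292),(750,332),(715,443),(488,403)],10);print('stand',s,s.mean(0))
m=f((380,145),[(80,50),(205,60),(212,388),(70,375)],130);print('hous',m)
d=m[1]-m[2];print('wall yaw of mixer y axis',np.degrees(np.arctan2(d[1],d[0]))+90)
d=s[3]-s[2];d2=s[0]-s[1];print('stand long',np.degrees(np.arctan2(-d[1],-d[0])),np.degrees(np.arctan2(-d2[1],-d2[0])),np.linalg.norm(d))
E
```

```text
[[ 489.5 -370.1   80. ]
 [ 491.1 -282.6   80. ]
 [ 622.6 -289.6   80. ]
 [ 618.5 -420.8   80. ]]
cap [[ 519.4 -382.8  149. ]]
stand [[ 480.2 -143.    10. ]
 [ 495.7    4.3   10. ]
 [ 591.1   -7.2   10. ]
 [ 578.7 -151.    10. ]] [536.4 -74.2  10. ]
hous [[392.7 160.8 130. ]
 [391.1 239.1 130. ]
 [661.4 231.6 130. ]
 [662.8 156.7 130. ]]
wall yaw of mixer y axis 268.42261208448497
stand long 85.08722938967705 83.9985826340085 144.35243598774343
```

```bash
python3 -m handwheel '[[0,0,-0.01,8.5],[0,0,-0.01,8.5],[0,0,-0.01,8.5],[0,0,-0.01,8.5],[0,0,-0.01,8.5],[0,0,-0.01,8.5],[0,0,-0.01,8.5],[0,0,-0.01,8.5],[-0.03,0.03,0,0],[-0.03,0.03,0,0]]' 0.0854 20; python3 -m handwheel '[[-0.03,0.03,0,0],[-0.03,0.03,0,0],[-0.03,0.03,0,0],[-0.03,0.03,0,0],[-0.03,0.03,0,0],[-0.03,0.03,0,0],[0,0.03,0,0],[0,0,0,0],[0,0,0,0]]'
python3 - <<'E'
from h import *
import pickle
s=r.sense(); im=r.snapshot('wrist'); cv2.imwrite('pics/w1.png',im[:,:,::-1]); pickle.dump(s,open('w1.pkl','wb')); print(s['tool_pos'],s['tcp_rot'],s['time'])
E
```

```text
time: 1.15
tool_pos: [317.2, 476.0, 311.2]
tcp_rot: [180.0, -0.0, 86.3]
ft_force: [0.6, -0.3, -0.4]
finger_gap: 85.4
grip_force: 0.0
time: 2.05
tool_pos: [514.9, 282.1, 310.5]
tcp_rot: [-179.9, 0.0, 86.1]
ft_force: [-0.5, -0.0, -0.2]
finger_gap: 85.8
grip_force: 0.0
[514.88347143 282.13316145 310.46433296] [-1.79909455e+02  3.08204426e-02  8.61020992e+01] 2.05
```

View pics/w1.png

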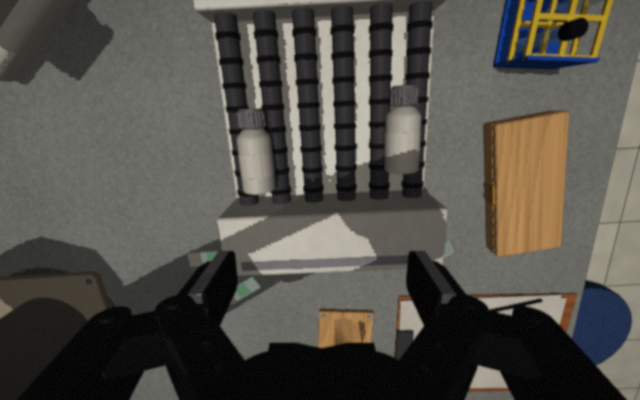

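```bash
python3 - <<'E'
from h import *
import pickle
np.set_printoptions(precision=1,suppress=True)
s=pickle.load(open('w1.pkl','rb')); C=cam('wrist',s)
im=cv2.imread('pics/w1.png'); g=im.max(2).astype(int)
P=[]
for v in (60,100,150,180):
    row=g[v]; d=(row<75); d[:215]=0; d[430:]=0
    runs=[];st=None
    for u in range(215,432):
        if d[u] and st is None: st=u
        if not d[u] and st is not None: runs.append((st,u-1)); st=None
    print(v,[r_ for r_ in runs if r_[1]-r_[0]>8])
print('wall',[ray(C,p,130) for p in [(220,217),(333,213),(447,209)]])
for v in range(188,230,3): print(v,g[v,[240,270,300,330,360,400,430]])
E
```

```text
60 [(220, 243), (257, 280), (295, 317), (333, 353), (371, 390), (407, 427)]
100 [(227, 246), (263, 282), (299, 318), (335, 354), (370, 394), (416, 426)]
150 [(270, 287), (301, 321), (336, 354), (371, 384)]
180 [(273, 289), (305, 322), (337, 355), (370, 388), (402, 421)]
wall [array([391.3, 241. , 130. ]), array([525.1, 237.1, 130. ]), array([658.9, 233.1, 130. ])]
188 [ 48 101 194 109 104  94 110]
191 [ 32  99 193 108  92  62 109]
194 [ 25 162 146  70  63  57  94]
197 [54 87 62 59 57 57 60]
200 [50 69 60 60 57 59 55]
203 [53 69 62 61 61 59 59]
206 [67 71 62 60 58 58 58]
209 [70 70 62 61 59 65 73]
212 [72 70 61 64 74 86 94]
215 [ 72  72  80 110  96  95  96]
218 [141  92 100 177 101  94  98]
221 [188 101 102 184  98  94  96]
224 [189 101 103 187 102  95  93]
227 [187 105 103 187 100  96  93]
```

```bash
python3 - <<'E'
from h import *
import pickle
np.set_printoptions(precision=1,suppress=True)
s=pickle.load(open('w1.pkl','rb')); C=cam('wrist',s)
m=np.array([ray(C,(u,v),75) for u,v in [(324.5,60),(326.5,100),(328,150),(329.75,180)]]);print(m)
k=np.polyfit(m[:,1],m[:,0],1);print('yaw y axis',90-np.degrees(np.arctan(k[0])))
w=np.array([ray(C,p,130) for p in [(270,216),(300,214.5),(333,213),(400,210.5),(430,209)]]);print(w)
yw=np.polyval(np.polyfit(w[:,0],w[:,1],1),525);print('wall at x',np.polyval(k,yw),yw)
E
python3 -m handwheel '[[-0.05,0.003,0,0],[-0.05,0.003,0,0],[-0.05,0.003,0,0],[-0.05,0.003,0,0],[-0.05,0.003,0,0],[-0.05,0.003,0,0],[0,0,0,0],[0,0,0,0]]'
python3 - <<'E'
from h import *
import pickle
s=r.sense(); im=r.snapshot('wrist'); cv2.imwrite('pics/w2.png',im[:,:,::-1]); pickle.dump(s,open('w2.pkl','wb')); print(s['tool_pos'],s['tcp_rot'],s['time'])
E
```

```text
[[526.7 409.5  75. ]
 [526.3 364.6  75. ]
 [524.4 303.4  75. ]
 [524.3 263.5  75. ]]
yaw y axis 88.9589100269119
[[450.6 238.3 130. ]
 [486.1 237.8 130. ]
 [525.1 237.1 130. ]
 [603.9 234.9 130. ]
 [639.  234.4 130. ]]
wall at x 523.630343704914 236.84589282257807
time: 2.9
tool_pos: [512.3, -17.6, 311.5]
tcp_rot: [180.0, -0.0, 86.1]
ft_force: [0.1, 0.7, 0.9]
finger_gap: 85.4
grip_force: 0.0
[512.26331603 -17.55043653 311.53960913] [ 1.79978251e+02 -2.49156807e-02  8.60771237e+01] 2.9
```

View pics/w2.png

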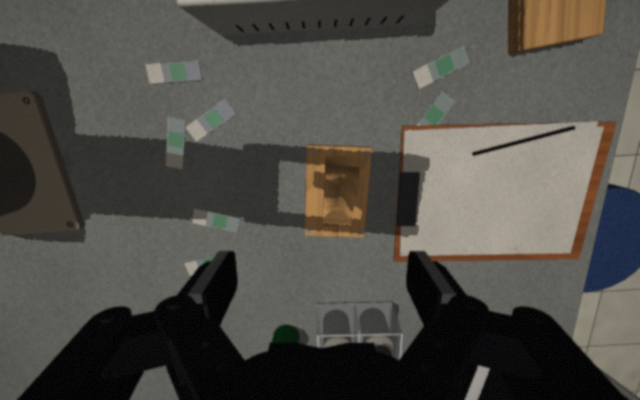

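```bash
python3 - <<'E'
from h import *
import pickle
np.set_printoptions(precision=1,suppress=True)
s=pickle.load(open('w2.pkl','rb')); C=cam('wrist',s)
im=cv2.imread('pics/w2.png'); h=cv2.cvtColor(im,cv2.COLOR_BGR2HSV)
m=((h[...,0]<25)&(h[...,1]>110)).astype(np.uint8); m[:,:280]=0;m[:,385:]=0;m[:130]=0;m[250:]=0
ct=max(cv2.findContours(m,0,2)[0],key=cv2.contourArea); b=cv2.boxPoints(cv2.minAreaRect(ct)); 
ap=cv2.approxPolyDP(ct,6,True)[:,0];print(ap)
for q in (b,ap):
    w=np.array([ray(C,p,10) for p in q]);print(w,w.mean(0))
    for i in range(len(w)): d=w[i]-w[i-1];print(np.linalg.norm(d),np.degrees(np.arctan2(d[1],d[0])))
E
python3 -m handwheel '[[-0.05,0.003,0,0],[-0.05,0.003,0,0],[-0.05,0.003,0,0],[-0.05,0.003,0,0],[-0.05,0.003,0,0],[-0.02,0.003,0,0],[0,0,0,0],[0,0,0,0]]'
python3 - <<'E'
from h import *
import pickle
s=r.sense(); im=r.snapshot('wrist'); cv2.imwrite('pics/w3.png',im[:,:,::-1]); pickle.dump(s,open('w3.pkl','wb')); print(s['tool_pos'],s['tcp_rot'],s['time'])
E
```

```text
[[308 145]
 [305 233]
 [358 236]
 [360 229]
 [363 236]
 [371 149]]
[[ 474.  -142.8   10. ]
 [ 491.1    4.7   10. ]
 [ 588.5   -5.1   10. ]
 [ 581.2 -154.    10. ]] [533.7 -74.3  10. ]
107.76544269142414 174.06698061824113
148.4648854471044 83.38005760335574
97.85430997157886 -5.715739730022939
149.0473037690217 -92.80544619172888
[[ 493.6    3.8   10. ]
 [ 476.9 -140.    10. ]
 [ 564.3 -151.4   10. ]
 [ 568.  -139.    10. ]
 [ 572.6 -152.    10. ]
 [ 588.3   -8.6   10. ]] [544.  -97.8  10. ]
95.51402793282405 172.50995383597288
144.74603437773166 -96.6251941744452
88.17917793270023 -7.447285231488746
12.934068926066587 73.51495062911482
13.769877360008007 -70.37594112956873
144.17967565209372 83.7610213388227
time: 3.75
tool_pos: [513.4, -285.7, 311.0]
tcp_rot: [-180.0, -0.1, 86.3]
ft_force: [-0.1, 1.0, -0.7]
finger_gap: 85.5
grip_force: 0.0
[ 513.42703884 -285.743035    311.04494994] [-1.79982042e+02 -5.61138363e-02  8.62733414e+01] 3.75
```

View pics/w3.png

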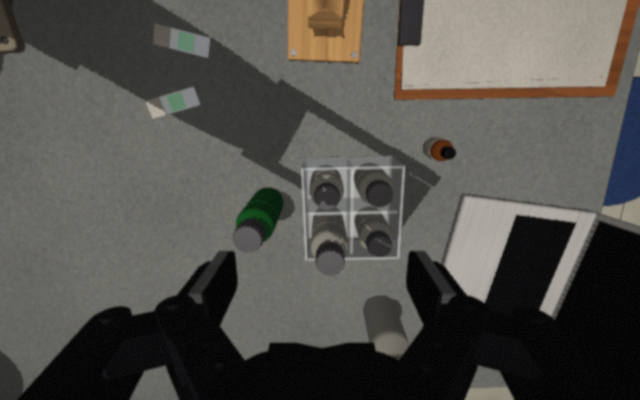

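```bash
python3 - <<'E'
from h import *
import pickle
np.set_printoptions(precision=1,suppress=True)
s=pickle.load(open('w3.pkl','rb')); C=cam('wrist',s)
im=cv2.imread('pics/w3.png'); g=cv2.GaussianBlur(cv2.cvtColor(im,cv2.COLOR_BGR2GRAY),(3,3),0)
c=cv2.HoughCircles(g[225:290,300:360],cv2.HOUGH_GRADIENT,1,20,param1=80,param2=8,minRadius=11,maxRadius=18);print(c[0][:2]+[300,225,0])
for p in [(329,257),(247,237)]: print(ray(C,p,149))
print(np.array([ray(C,p,80) for p in [(303,167),(404,168),(399,258),(306,259)]]))
R=Rn.from_euler('xyz',s['tcp_rot'],degrees=True).as_matrix(); p=ray(C,(c[0][0][0]+300,c[0][0][1]+225),149); print(p,R.T@(p-s['tool_pos']))
E
```

```text
[[329.5 257.5  17.4]
 [317.5 236.5  11.8]]
[ 516.2 -378.   149. ]
[ 424.2 -346.4  149. ]
[[ 489.5 -283.4   80. ]
 [ 620.4 -293.1   80. ]
 [ 615.9 -424.2   80. ]
 [ 482.7 -417.2   80. ]]
[ 516.7 -378.7  149. ] [-92.7   9.4 162. ]
```

```bash
python3 -m handwheel '[[-0.03,0.003,0,0],[-0.03,0.003,0,0],[-0.034,0.003,0,0],[0,0,0.04,0],[0,0,0.04,0],[0,0,0.04,0],[0,0,0.03,0],[0,0,0.025,0],[0,0,0.018,0],[0,0,0,0]]' 0.065
python3 -m handwheel '[[0,0,0,0],[0,0,0,0],[0,0,0,0],[0,0,0,0],[0,0,0,0],[0,0,0,0],[0,0,0,0],[0,0,0,0]]' 0.02 35
```

```text
time: 4.8
tool_pos: [514.6, -378.2, 114.9]
tcp_rot: [-179.7, -0.2, 86.3]
ft_force: [-0.2, 0.3, 0.9]
finger_gap: 64.7
grip_force: 0.0
time: 5.6
tool_pos: [516.6, -382.8, 120.7]
tcp_rot: [179.8, 0.1, 86.2]
ft_force: [1.1, 1.2, 7.5]
finger_gap: 33.4
grip_force: 35.6
```

```bash
python3 -m handwheel '[[0,0,-0.01,0],[0,0,-0.02,0],[0,0,-0.03,0],[0,0,-0.03,0],[0,0,-0.03,0],[0,0,-0.02,0],[0,0,-0.01,0],[0,0,0,0]]'
python3 - <<'E'
from h import *
import pickle
s=r.sense(); im=r.snapshot('scene');w=r.snapshot('wrist')
a=cv2.resize(im[90:290,110:370],None,fx=2,fy=2); b=w[:400:,200:470]
o=np.zeros((400,800,3),np.uint8); o[:,:520]=a; o[:,525:795]=b
cv2.imwrite('pics/g1.png',o[:,:,::-1]); print(s['tool_pos'],s['finger_gap'])
E
```

```text
time: 6.4
tool_pos: [515.8, -382.5, 270.3]
tcp_rot: [179.9, 0.1, 86.2]
ft_force: [-0.4, 0.1, -2.7]
finger_gap: 33.2
grip_force: 35.2
[ 515.7777989  -382.4873295   270.27042135] 33.168274044964086
```

View pics/g1.png

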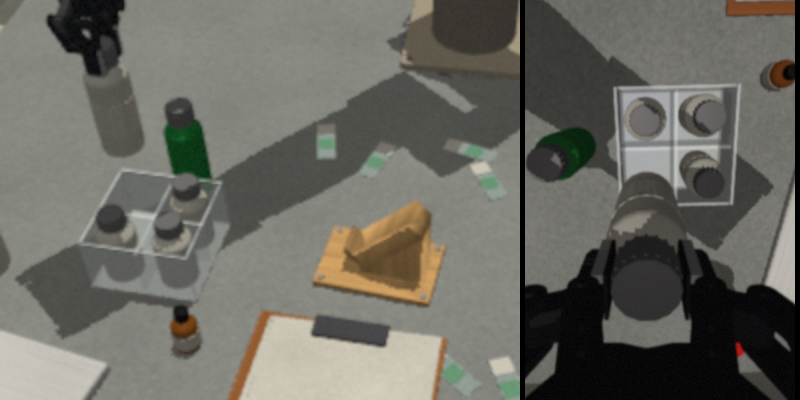

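```bash
python3 -m handwheel '[[0.01,0,0,2.2],[0.03,-0.002,0,0],[0.04,-0.002,0,0],[0.045,-0.002,0,0],[0.045,-0.002,0,0],[0.045,-0.002,0,0],[0.04,-0.002,0,0],[0.027,-0.002,0,0],[0.01,0,0,0],[0,0,0,0]]'
python3 -m handwheel '[[0,0,0.02,0],[0,0,0.02,0],[0,0,0.015,0],[0,0,0.01,0],[0,0,0,0],[0,0,0,0],[0,0,0,0]]' - 25
python3 - <<'E'
from h import *
s=r.sense(); d=s['tool_pos'][:2]-[534,-74]; a=np.radians(84)
print('y',d@[np.cos(a),np.sin(a)],'x',d@[np.sin(a),-np.cos(a)],s['tool_pos'])
for t in range(0,46,5):
    t=np.radians(t); yp=-22.3+25*(np.cos(t)-np.sin(t))+3*(1-t/.785); P=np.array([yp,54.6+yp]); u=np.array([np.sin(t),np.cos(t)]); G=P-25*np.array([np.cos(t),-np.sin(t)])+133*u
    print(round(np.degrees(t)),(G-[0,17]).round(1))
im=r.snapshot('side'); w=r.snapshot('scene')
o=np.zeros((400,800,3),np.uint8); o[:,:400]=cv2.resize(im[130:260,270:400],(400,400)); o[:,400:]=cv2.resize(w[110:250,240:380],(400,400))
cv2.imwrite('pics/g2.png',o[:,:,::-1])
E
```

```text
time: 7.5
tool_pos: [531.2, -88.8, 266.8]
tcp_rot: [-179.9, -0.0, 84.1]
ft_force: [-0.2, -0.8, -1.9]
finger_gap: 32.8
grip_force: 35.3
time: 8.2
tool_pos: [532.4, -90.4, 204.5]
tcp_rot: [179.9, 0.0, 84.0]
ft_force: [0.8, -0.2, -2.0]
finger_gap: 33.0
grip_force: 35.2
y -16.516480045947404 x 0.09133013909182593 [532.36438755 -90.43554764 204.50140733]
0 [-19.3 176.3]
5 [-10.2 175.4]
10 [ -1.2 173.2]
15 [  7.7 169.9]
20 [ 16.3 165.4]
25 [ 24.7 159.8]
30 [ 32.7 153.1]
35 [ 40.3 145.4]
40 [ 47.5 136.7]
45 [ 54.1 127. ]
```

View pics/g2.png

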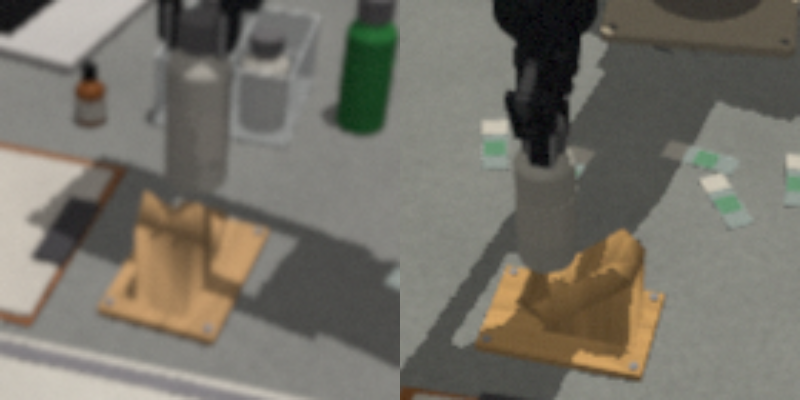

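```bash
python3 -m handwheel '[[0,0,0.012,0],[-0.001,0,0.01,0],[-0.001,0,0.004,0],[0,0,0,0],[0,0,0,0]]' 0.02 20
```

```text
time: 8.8
tool_pos: [531.0, -92.1, 176.7]
tcp_rot: [-179.9, 0.0, 84.0]
ft_force: [-0.7, 0.2, -0.5]
finger_gap: 33.1
grip_force: 35.5
```

```bash
python3 -m handwheel '[[0.005,0,0.0005,0],[0.0045,0,0.0005,0],[0.0045,0,0.001,0],[0.0045,0,0.0015,0],[0.0045,0,0.0015,0],[0.0045,0,0.002,0],[0,0,0,0],[0,0,0,0]]'
```

```text
time: 9.6
tool_pos: [535.3, -64.2, 171.7]
tcp_rot: [179.9, 0.0, 84.0]
ft_force: [-1.6, -1.1, 6.8]
finger_gap: 33.0
grip_force: 38.5
```

```bash
python3 - <<'E'
from h import *
im=r.snapshot('side'); w=r.snapshot('scene')
o=np.zeros((400,800,3),np.uint8); o[:,:400]=cv2.resize(im[130:260,270:400],(400,400)); o[:,400:]=cv2.resize(w[110:250,240:380],(400,400))
cv2.imwrite('pics/g3.png',o[:,:,::-1])
E
```

```text
(no output)
```

View pics/g3.png

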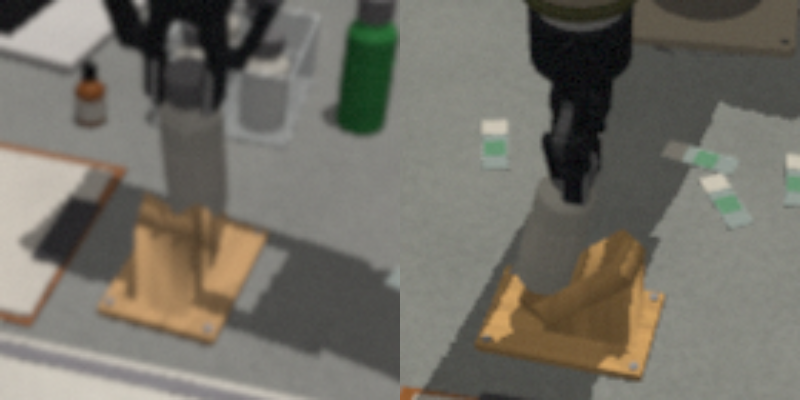

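```bash
python3 -m handwheel '[[0.004,0,0.002,0],[0.004,0,0.002,0],[0.004,0,0.003,0],[0.004,0,0.003,0],[0.004,0,0.003,0],[0.004,0,0.003,0],[0,0,0,0]]'
```

```text
time: 10.4
tool_pos: [537.4, -39.9, 154.7]
tcp_rot: [179.9, -0.0, 84.0]
ft_force: [-1.3, -1.0, 3.5]
finger_gap: 33.0
grip_force: 38.0
```

```bash
python3 -m handwheel '[[0.003,0,0.004,0],[0.004,0,0.004,0],[0.0035,0,0.0045,0],[0.0035,0,0.0045,0],[0.003,0,0.0045,0],[0.003,0,0.005,0],[0,0,0,0],[0,0,0,0]]'
```

```text
time: 11.2
tool_pos: [538.8, -20.5, 127.4]
tcp_rot: [-180.0, -0.0, 84.0]
ft_force: [-0.6, 1.1, 3.5]
finger_gap: 32.5
grip_force: 35.9
```

```bash
python3 -m handwheel '[[-0.001,0,0.002,0],[0,0,0.001,0],[0,0,0,0]]'; python3 -m handwheel '[[0,0,0,0],[0,0,0,0],[0,0,0,0],[0,0,0,0],[0,0,0,0],[0,0,0,0]]' 0.07; python3 - <<'E'
from h import *
s=r.sense(); print(s['ft_force'])
# numeric check: project expected axis points into scene & side
a=np.radians(84); ys=np.array([np.cos(a),np.sin(a)]); 
for n in ('scene','side'):
    im=r.snapshot(n); cv2.imwrite(f'pics/{n}_st.png',im[:,:,::-1]); C=cam(n)
    for d in (20,60,100,112,132,145):
        y=-40+d*.7071; p=np.array([*( np.array([534,-74])+y*ys),50+d*.7071]); uv=proj(C,p).astype(int); print(n,d,uv,im[uv[1],uv[0]])
E
```

```text
time: 11.5
tool_pos: [540.1, -20.1, 126.7]
tcp_rot: [179.9, -0.2, 84.0]
ft_force: [-2.9, 10.1, 15.0]
finger_gap: 32.9
grip_force: 37.5
time: 12.1
tool_pos: [538.8, -22.0, 124.6]
tcp_rot: [-180.0, 0.0, 84.0]
ft_force: [0.3, 0.3, -0.0]
finger_gap: 69.8
grip_force: 0.0
[ 0.32722854  0.3093728  -0.04544983]
scene 20 [289 203] [116 112 104]
scene 60 [300 197] [102  98  91]
scene 100 [311 191] [24 22 21]
scene 112 [315 189] [18 16 24]
scene 132 [321 186] [11 13 12]
scene 145 [325 183] [54 52 53]
side 20 [334 193] [89 86 81]
side 60 [330 190] [67 66 65]
side 100 [326 187] [67 65 66]
side 112 [325 186] [61 60 61]
side 132 [322 184] [57 57 58]
side 145 [321 183] [59 57 59]
```

```bash
python3 -m handwheel '[[0,0,-0.02,0],[0,0,-0.04,0],[0,0,-0.04,0],[0,0,-0.04,0],[-0.015,0,0,0],[-0.02,0,0,0],[0,0,0,0],[0,0,0,0]]' 0.0854; python3 - <<'E'
from h import *
s=r.sense(); C=cam('wrist',s); w=r.snapshot('wrist'); cv2.imwrite('pics/w5.png',w[:,:,::-1])
np.set_printoptions(precision=1,suppress=True)
a=np.radians(84); ys=np.array([np.cos(a),np.sin(a)]); d=s['tool_pos'][:2]-[534,-74]
print('tool y,x',d@ys,d@[np.sin(a),-np.cos(a)],s['tool_pos'][2],s['tcp_rot'])
h=cv2.cvtColor(w,cv2.COLOR_RGB2HSV)
Q=[]
for dd in (0,10,40,60,80,100,112,125,132,145):
    y=-40+dd*.7071; p=np.array([*( np.array([534,-74])+y*ys),50+dd*.7071]); Q.append(proj(C,p)); u,v=Q[-1].astype(int); print(dd,(u,v),h[v,u])
    print('   ',' '.join(f'{a},{b}' for a,b in h[v,u-65:u+66:5][:,1:]))
E
```

```text
time: 13.0
tool_pos: [535.0, -56.9, 264.3]
tcp_rot: [-180.0, -0.0, 83.9]
ft_force: [-0.8, -0.3, -0.3]
finger_gap: 85.5
grip_force: 0.0
tool y,x 17.106666027969425 -0.7929127061130224 264.27770073222115 [-180.    -0.    83.9]
0 (np.int64(322), np.int64(213)) [20 28 81]
    14,54 25,51 24,54 16,64 13,102 15,100 96,127 135,168 136,169 84,118 33,109 33,117 31,124 28,81 29,80 30,84 33,84 136,154 138,165 137,167 23,98 14,56 15,52 14,53 21,49 14,53 14,54
10 (np.int64(322), np.int64(210)) [20 39 78]
    15,52 10,50 18,56 13,59 15,99 13,102 100,130 139,167 134,171 57,108 31,73 32,80 30,85 39,78 32,80 33,77 30,69 137,123 138,161 140,149 32,64 10,53 14,56 14,53 5,50 0,53 26,49
40 (np.int64(322), np.int64(199)) [23 28 74]
    14,53 19,53 15,52 14,55 17,104 18,100 112,152 137,171 136,169 27,65 23,67 29,114 27,75 28,74 24,73 25,72 30,67 68,68 140,93 140,91 48,59 14,55 19,55 14,53 23,56 15,50 15,50
60 (np.int64(322), np.int64(191)) [ 21  31 116]
    14,53 5,50 10,51 9,55 20,103 15,102 128,152 134,173 132,153 33,69 30,111 28,136 30,121 31,116 25,91 35,101 30,68 32,64 138,87 138,94 59,61 19,53 15,51 
[... 643 characters left out ...]
9,90 114,76 14,55 15,52 19,53 20,52 20,51 15,51
125 (np.int64(322), np.int64(157)) [ 0  0 40]
    16,49 20,52 20,51 10,51 15,66 22,57 143,80 147,78 140,91 55,42 13,40 0,34 11,47 0,40 6,40 9,58 12,42 141,87 139,90 139,90 119,79 14,54 10,53 19,55 10,53 15,52 14,55
132 (np.int64(322), np.int64(152)) [10 12 63]
    5,50 20,52 10,52 15,52 10,52 23,55 142,81 137,82 141,87 18,58 8,64 9,60 8,65 12,63 12,63 8,62 9,59 129,89 137,91 139,92 119,77 14,55 9,57 9,55 14,56 18,57 16,63
145 (np.int64(322), np.int64(143)) [170  12  64]
    10,52 5,52 19,54 10,52 19,54 18,57 138,118 144,94 141,125 67,76 8,62 4,61 8,62 12,64 12,62 8,62 13,60 147,80 145,81 140,124 127,149 15,104 14,106 17,105 20,102 15,101 18,101
```

```bash
python3 - <<'E'
from h import *
s=r.sense(); C=cam('wrist',s); w=cv2.imread('pics/w5.png'); h=cv2.cvtColor(w,cv2.COLOR_BGR2HSV)
a=np.radians(84); ys=np.array([np.cos(a),np.sin(a)])
def P(dd,n):
    y=-40+dd*.7071+n*.7071; return proj(C,np.array([*(np.array([534,-74])+y*ys),50+dd*.7071-n*.7071])).round(1)
print('cap far rim',P(145,17),'near rim',P(145,-17),'foot near rim',P(0,-25),'cap/shoulder top',P(119,-17))
for v in range(118,262,3): print(v,h[v,322,1:],end='; ')
m=((h[...,1]<45)&(h[...,2]<90)); 
for v in (140,150,160): 
    print(v,''.join('#' if x else '.' for x in (h[v,280:370,1]<60)))
E
```

```text
cap far rim [322.7 128.7] near rim [322.8 160.3] foot near rim [322.3 231.6] cap/shoulder top [322.6 176.6]
118 [ 19 109]; 121 [ 68 101]; 124 [137 164]; 127 [136 167]; 130 [126 132]; 133 [16 62]; 136 [12 62]; 139 [12 63]; 142 [ 4 61]; 145 [12 62]; 148 [ 8 62]; 151 [ 8 64]; 154 [ 8 62]; 157 [ 0 40]; 160 [14 37]; 163 [ 0 37]; 166 [ 7 35]; 169 [ 7 36]; 172 [ 7 37]; 175 [13 39]; 178 [26 79]; 181 [ 30 134]; 184 [ 27 160]; 187 [ 27 158]; 190 [ 27 142]; 193 [20 77]; 196 [27 76]; 199 [28 74]; 202 [28 74]; 205 [28 74]; 208 [36 77]; 211 [30 76]; 214 [38 95]; 217 [ 32 127]; 220 [ 31 125]; 223 [ 31 124]; 226 [ 30 120]; 229 [ 30 118]; 232 [23 76]; 235 [17 88]; 238 [ 13 101]; 241 [16 97]; 244 [ 15 100]; 247 [ 15 101]; 250 [ 12 103]; 253 [ 15 103]; 256 [ 18 101]; 259 [16 98]; 140 ####....................##################################.....................###########
150 ####.................########################################..................###########
160 #####................########################################..................###########
```

```bash
python3 -m handwheel '[[0,0,0.03,0],[-0.001,0,0.04,0],[0,0,0.04,0],[0,0,0.03,0],[0,0,0.015,0],[0,0,0.008,0],[0,0,0.004,0],[0,0,0,0],[0,0,0,0]]'; python3 -m handwheel '[[0,0,0,0],[0,0,0,0],[0,0,0,0],[0,0,0,0],[0,0,0,0],[0,0,0,0]]' 0.03 30
```

```text
time: 13.95
tool_pos: [536.3, -57.9, 99.5]
tcp_rot: [179.9, 0.0, 84.0]
ft_force: [0.2, -0.9, 0.5]
finger_gap: 85.6
grip_force: 0.0
time: 14.55
tool_pos: [534.4, -57.7, 98.7]
tcp_rot: [-179.9, 0.0, 84.0]
ft_force: [-8.4, 0.6, 9.4]
finger_gap: 49.2
grip_force: 31.1
```

```bash
python3 -m handwheel '[[0,0,-0.01,0],[0,0,-0.025,0],[0,0,-0.035,0],[0,0,-0.035,0],[0,0,-0.025,0],[0,0,-0.01,-2.4],[0,0,0,-2.4],[0,0,0,0]]'; python3 -m handwheel '[[0.02,-0.0016,0,0],[0.04,-0.002,0,0],[0.045,-0.002,0,0],[0.045,-0.002,0,0],[0.045,-0.002,0,0],[0.045,-0.002,0,0],[0.045,-0.002,0,0],[0.045,-0.002,0,0],[0.04,-0.001,0,0],[0.017,0,0,0]]'; python3 -m handwheel '[[0,0,0,0],[0,0,0,0],[0,0,0,0]]'
```

```text
time: 15.35
tool_pos: [535.5, -57.8, 238.8]
tcp_rot: [179.9, 0.0, 88.8]
ft_force: [0.2, 0.2, -2.8]
finger_gap: 48.9
grip_force: 32.3
time: 16.35
tool_pos: [525.6, 332.9, 237.0]
tcp_rot: [-179.9, -0.0, 88.9]
ft_force: [-0.1, 0.0, -2.2]
finger_gap: 49.0
grip_force: 32.3
time: 16.65
tool_pos: [527.1, 328.1, 237.6]
tcp_rot: [-180.0, 0.0, 88.7]
ft_force: [0.4, -1.2, -1.3]
finger_gap: 48.8
grip_force: 32.3
```

```bash
python3 - <<'E'
from h import *
s=r.sense(); print(s['tool_pos'],s['ft_force'],s['finger_gap'])
w=r.snapshot('wrist'); sd=r.snapshot('side'); sc=r.snapshot('scene')
for n,i in (('w6',w),('s6',sd),('c6',sc)): cv2.imwrite(f'pics/{n}.png',i[:,:,::-1])
t=np.array(s['tool_pos'])
C=cam('scene'); W=cam('wrist',s)
for n,o in dict(P=(-38.6,-66.2),Q=(-74,-31),F=(-56.3,-48.5),cap=(46.2,54)).items():
    p=t+[0,o[0],o[1]]; print(n,p.round(0),proj(C,p).round(),proj(W,p).round())
E
```

```text
[527.05678399 328.12817223 237.62076784] [ 0.36235193 -1.24349905 -1.3038794 ] 48.8253853027919
P [527. 290. 171.] [460. 187.] [323. 256.]
Q [527. 254. 207.] [447. 174.] [324. 324.]
F [527. 272. 189.] [453. 180.] [323. 289.]
cap [527. 374. 292.] [515. 149.] [320. 205.]
```

```bash
python3 -m handwheel '[[0,-0.001,0.015,0],[0,0,0.02,0],[0,0,0.02,0],[0,0,0.012,0],[0,0,0.006,0],[0,0,0,0],[0,0,0,0]]'; python3 -m handwheel '[[0,0,0.004,0],[0,0,0.004,0],[0,0,0,0],[0,0,0,0]]'; python3 -m handwheel '[[0,0,0.003,0],[0,0,0.003,0],[0,0,0,0],[0,0,0,0]]'
```

```text
time: 17.5
tool_pos: [526.2, 329.7, 165.6]
tcp_rot: [179.9, -0.0, 88.8]
ft_force: [-0.0, -0.4, -1.6]
finger_gap: 48.7
grip_force: 32.3
time: 17.9
tool_pos: [525.7, 329.5, 156.7]
tcp_rot: [-180.0, 0.0, 88.8]
ft_force: [-0.7, 0.1, -2.3]
finger_gap: 49.2
grip_force: 32.3
time: 18.3
tool_pos: [525.7, 329.5, 150.5]
tcp_rot: [-180.0, 0.0, 88.8]
ft_force: [0.3, 0.1, -2.7]
finger_gap: 48.8
grip_force: 32.3
```

```bash
python3 -m handwheel '[[0,0,0.003,0],[0,0,0.003,0],[0,0,0,0],[0,0,0,0]]'; python3 -m handwheel '[[0.003,0,0.003,0],[0.003,0,0.003,0],[0.003,0,0.003,0],[0,0,0,0],[0,0,0,0]]'
```

```text
time: 18.7
tool_pos: [526.3, 330.8, 145.6]
tcp_rot: [179.9, -0.1, 88.8]
ft_force: [0.1, 5.4, 0.4]
finger_gap: 48.8
grip_force: 32.6
time: 19.2
tool_pos: [527.0, 339.9, 137.6]
tcp_rot: [179.8, -0.1, 88.8]
ft_force: [-0.6, 6.4, 7.8]
finger_gap: 49.4
grip_force: 33.2
```

```bash
python3 -m handwheel '[[0.004,0,0.004,0],[0.004,0,0.004,0],[0.004,0,0.005,0],[0.004,0,0.005,0],[0,0,0,0]]'; python3 -m handwheel '[[0.003,0,0.005,0],[0.003,0,0.005,0],[0.002,0,0.005,0],[0,0,0,0],[0,0,0,0]]'
```

```text
time: 19.7
tool_pos: [526.1, 355.8, 118.1]
tcp_rot: [180.0, -0.1, 88.8]
ft_force: [-2.4, 4.7, 5.3]
finger_gap: 49.3
grip_force: 33.9
time: 20.2
tool_pos: [526.3, 363.7, 103.4]
tcp_rot: [180.0, -0.1, 88.8]
ft_force: [-2.5, 6.5, 5.1]
finger_gap: 48.7
grip_force: 34.1
```

```bash
python3 -m handwheel '[[0.001,0,0.004,0],[0,0,0.002,0],[0,0,0,0],[0,0,0,0]]'; python3 -m handwheel '[[0,0,0.002,0],[0,0,0,0],[0,0,0,0]]'; python3 - <<'E'
from h import *
s=r.sense(); t=s['tool_pos']; W=cam('wrist',s)
w=r.snapshot('wrist'); cv2.imwrite('pics/w7.png',w[:,:,::-1]); g=w.max(2)
for dy in range(-100,80,5):
    p=np.array([t[0]+.3,t[1]+dy,132]); u,v=proj(W,p).round().astype(int)
    if v<400: print(dy,v,w[v,u],end='; ')
E
```

```text
time: 20.6
tool_pos: [526.4, 365.5, 98.0]
tcp_rot: [180.0, -0.2, 88.8]
ft_force: [-3.7, 7.6, 6.5]
finger_gap: 48.8
grip_force: 34.7
time: 20.9
tool_pos: [526.5, 365.8, 96.3]
tcp_rot: [179.9, -0.2, 88.8]
ft_force: [-4.8, 8.5, 6.7]
finger_gap: 48.9
grip_force: 34.9
-60 398 [15 16 17]; -55 390 [15 14 17]; -50 382 [17 17 18]; -45 374 [10 12 12]; -40 366 [15 13 16]; -35 357 [12 15 14]; -30 349 [22 20 20]; -25 340 [149 143 133]; -20 331 [149 142 134]; -15 322 [152 146 135]; -10 312 [145 141 129]; -5 303 [146 143 133]; 0 293 [146 141 131]; 5 283 [149 144 134]; 10 272 [146 142 131]; 15 262 [148 143 133]; 20 251 [138 136 125]; 25 240 [227 222 208]; 30 228 [226 221 206]; 35 216 [175 169 157]; 40 204 [123 120 119]; 45 192 [118 116 115]; 50 179 [134 131 129]; 55 166 [145 143 140]; 60 153 [136 131 132]; 65 139 [101  97  93]; 70 125 [245 243 236]; 75 110 [246 243 236];
```

```bash
python3 -m handwheel '[[-0.008,-0.0005,0,0],[-0.01,0,0,0],[-0.01,0,0,0],[-0.008,0,0,0],[0,0,0,0],[0,0,0,0]]'; python3 -m handwheel '[[-0.004,0,0,0],[-0.004,0,0,0],[0,0,0,0],[0,0,0,0]]'
```

```text
time: 21.55
tool_pos: [527.4, 336.7, 101.1]
tcp_rot: [179.5, -0.9, 88.9]
ft_force: [-5.2, 33.0, 17.1]
finger_gap: 48.9
grip_force: 38.1
time: 21.95
tool_pos: [528.3, 331.0, 103.0]
tcp_rot: [179.3, -1.1, 89.0]
ft_force: [-5.6, 40.2, 23.2]
finger_gap: 49.0
grip_force: 41.8
```

```bash
python3 -m handwheel '[[0.005,0,0,0],[0.005,0,0,0],[0,0,0,0],[0,0,0,0]]'; python3 -m handwheel '[[0,0,0,0],[0,0,0,0],[0,0,0,0],[0,0,0,0],[0,0,0,0],[0,0,-0.01,0],[0,0,-0.03,0],[0,0,-0.04,0],[0,0,-0.04,0],[0,0,0,0]]' 0.066; python3 -m handwheel '[[0,0,-0.04,0],[0,0,-0.04,0],[0,0,0,0],[0,0,0,0]]'; python3 - <<'E'
from h import *
s=r.sense(); W=cam('wrist',s); w=r.snapshot('wrist'); cv2.imwrite('pics/w8.png',w[:,:,::-1]); h=cv2.cvtColor(w,cv2.COLOR_RGB2HSV)
print(s['tool_pos'],s['tcp_rot'])
for y in range(225,420,4):
    p=np.array([525+(y-237)*.02,y,107.]); u,v=proj(W,p+[0,0,0]).round().astype(int)
    if 0<=v<400: print(y,(u,v),''.join('%4d'%x for x in h[v,u-54:u+55:6,2]))
E
```

```text
time: 22.35
tool_pos: [527.8, 334.0, 99.4]
tcp_rot: [179.6, -0.4, 88.9]
ft_force: [-2.4, 14.1, 16.1]
finger_gap: 48.9
grip_force: 39.1
time: 23.35
tool_pos: [528.7, 331.2, 223.8]
tcp_rot: [179.4, -0.3, 88.8]
ft_force: [1.0, 0.1, 0.8]
finger_gap: 66.2
grip_force: 0.0
time: 23.75
tool_pos: [526.0, 329.9, 296.9]
tcp_rot: [179.8, -0.1, 88.8]
ft_force: [-0.4, -0.7, -0.6]
finger_gap: 66.0
grip_force: 0.0
[526.03901209 329.86176023 296.87886451] [ 1.79816516e+02 -9.62315155e-02  8.87660077e+01]
225 (np.int64(322), np.int64(255))  107 106 104 106 106 105 105 106 104 105 106 106 107 107 109 107 105  71  74
229 (np.int64(322), np.int64(253))   76  77  77  76  75  75  70  76  75  75  74  75  76  75  76  74  75  63  62
233 (np.int64(322), np.int64(250))   74  74  73  75  76  72  75  72  73  72  72  73  73  72  74  72  71  63  61
237 (np.int64(322), np.int64(247))   69  74  75  75  76  72  73  73  73  75  72  72  73  70  71  73  71  63  63
241 (np.int64(322), np.int64(244))   69  69  74  74  76  73  73  75  74  75  73  72  75  73  72  69  73  61  62
245 (np.int64(322), np.int64(241))   59  64  75
[... 4179 characters left out ...]
5  56  37 203 203 119  48  56
397 (np.int64(322), np.int64(115))   44  38 107 201  69  58  93 141 151 151 135  97  54  38 199 204 145  51  57
401 (np.int64(322), np.int64(111))   46  43 113 202  61  58  51 100 117 114 107  45  54  39 201 203 165  47  59
405 (np.int64(322), np.int64(107))   44  44 111 202  60  58  88  92  87  89  85  79  52  38 179 204 167  48  59
409 (np.int64(322), np.int64(103))   35  36 104 201  43  46  90  92  91  88  90  88  40  31 147 202 118  37  46
413 (np.int64(322), np.int64(100))    6  19 120 201  12  17  89  95  89  90  96  86  18  13 172 204 102  17  17
417 (np.int64(322), np.int64(96))   41  55 104 200  48  54  96  97 100  89  94  90  51  39 199 200 163  40  56
```

```bash
python3 -m handwheel '[[0.03,0,0,0],[0.04,0,0,0],[0.035,0,0,0],[0.017,0,0.02,0],[0,0,0.04,0],[0,0,0.04,0],[0,0,0.04,0],[0,0,0.03,0],[0,0,0.017,0],[0,0,0,0]]' 0 30; python3 -m handwheel '[[0,0,0.004,0],[0,0,0.004,0],[0,0,0,0],[0,0,0,0]]'
```

```text
time: 24.8
tool_pos: [525.4, 449.6, 102.7]
tcp_rot: [-179.6, 0.3, 88.8]
ft_force: [-0.6, -0.3, 0.7]
finger_gap: 0.0
grip_force: 0.0
time: 25.2
tool_pos: [528.5, 452.0, 101.2]
tcp_rot: [179.9, -0.1, 88.8]
ft_force: [0.1, 0.4, 0.1]
finger_gap: 0.0
grip_force: 0.0
```

```bash
python3 -m handwheel '[[-0.005,0,0,0],[-0.005,0,0,0],[-0.005,0,0,0],[-0.005,0,0,0],[0,0,0,0]]'; python3 -m handwheel '[[-0.005,0,0,0],[-0.005,0,0,0],[-0.005,0,0,0],[-0.005,0,0,0],[-0.004,0,0,0],[0,0,0,0],[0,0,0,0]]'
```

```text
time: 25.7
tool_pos: [527.6, 430.7, 99.9]
tcp_rot: [180.0, 0.0, 88.7]
ft_force: [-0.6, 0.7, 0.0]
finger_gap: -0.1
grip_force: 0.0
time: 26.4
tool_pos: [526.9, 407.0, 99.5]
tcp_rot: [-180.0, 0.0, 88.8]
ft_force: [0.2, -0.2, 0.7]
finger_gap: -0.1
grip_force: 0.0
```

```bash
python3 -m handwheel '[[-0.003,0,0,0],[-0.003,0,0,0],[-0.003,0,0,0],[0,0,0,0],[0,0,0,0]]'; python3 -m handwheel '[[-0.002,0,0,0],[-0.002,0,0,0],[0,0,0,0],[0,0,0,0]]'; python3 - <<'E'
from h import *
s=r.sense(); W=cam('wrist',s); w=r.snapshot('wrist'); h=cv2.cvtColor(w,cv2.COLOR_RGB2HSV)
print(s['tool_pos'])
sc=r.snapshot('scene'); C=cam('scene'); cv2.imwrite('pics/c9.png',sc[:,:,::-1]); g=cv2.cvtColor(sc,cv2.COLOR_RGB2HSV)
for y in range(229,420,6):
    p=np.array([525+(y-237)*.02,y,132.]); a,b=proj(C,p).round().astype(int); print(y,(a,b),sc[b,a])
E
```

```text
time: 26.9
tool_pos: [526.8, 398.2, 99.7]
tcp_rot: [-180.0, 0.0, 88.8]
ft_force: [-0.1, 0.1, 0.1]
finger_gap: 0.3
grip_force: 0.0
time: 27.3
tool_pos: [526.7, 394.3, 99.8]
tcp_rot: [-180.0, 0.0, 88.8]
ft_force: [-0.5, 0.8, 0.0]
finger_gap: -0.2
grip_force: 0.1
[526.69359903 394.32644611  99.77156072]
229 (np.int64(429), np.int64(196)) [177 173 159]
235 (np.int64(432), np.int64(196)) [88 86 79]
241 (np.int64(434), np.int64(196)) [107 105  95]
247 (np.int64(437), np.int64(197)) [111 109 100]
253 (np.int64(440), np.int64(197)) [111 108  98]
259 (np.int64(442), np.int64(197)) [111 109 100]
265 (np.int64(445), np.int64(198)) [110 106  98]
271 (np.int64(447), np.int64(198)) [111 109 101]
277 (np.int64(450), np.int64(198)) [195 189 173]
283 (np.int64(453), np.int64(198)) [198 192 177]
289 (np.int64(455), np.int64(199)) [201 195 180]
295 (np.int64(458), np.int64(199)) [196 190 175]
301 (np.int64(461), np.int64(199)) [199 192 177]
307 (np.int64(463), np.int64(200)) [198 192 177]
313 (np.int64(466), np.int64(200)) [194 189 173]
319 (np.int64(469), np.int64(200)) [188 185 171]
325 (np.int64(471), np.int64(201)) [187 183 169]
331 (np.int64(474), np.int64(201)) [190 185 170]
337 (np.int64(477), np.int64(201)) [186 183 167]
343 (np.int64(479), np.int64(201)) [176 172 157]
349 (np.int64(482), np.int64(202)) [63 63 59]
355 (np.int64(485), np.int64(202)) [52 52 52]
361 (np.int64(487), np.int64(202)) [53 50 51]
367 (np.int64(490), np.int64(203)) [42 39 41]
373 (np.int64(493), np.int64(203)) [46 45 48]
379 (np.int64(495), np.int64(203)) [50 49 48]
385 (np.int64(498), np.int64(204)) [30 27 30]
391 (np.int64(501), np.int64(204)) [14 10 15]
397 (np.int64(503), np.int64(204)) [ 8  4 10]
403 (np.int64(506), np.int64(204)) [16 15 17]
409 (np.int64(509), np.int64(205)) [19 23 21]
415 (np.int64(511), np.int64(205)) [25 23 24]
```

```bash
for i in 1; do python3 -m handwheel '[[-0.002,0,0,0],[-0.001,0,0,0],[0,0,0,0],[0,0,0,0]]'; done; python3 -m handwheel '[[-0.002,0,0,0],[0,0,0,0],[0,0,0,0]]'; python3 -m handwheel '[[-0.002,0,0,0],[0,0,0,0],[0,0,0,0]]'
```

```text
time: 27.8
tool_pos: [526.6, 393.5, 100.3]
tcp_rot: [180.0, -0.2, 88.8]
ft_force: [0.7, 7.9, -2.2]
finger_gap: -0.0
grip_force: 4.3
time: 28.1
tool_pos: [526.6, 393.4, 100.9]
tcp_rot: [179.9, -0.4, 88.9]
ft_force: [0.6, 17.3, -2.1]
finger_gap: -0.0
grip_force: 8.3
time: 28.4
tool_pos: [526.7, 393.5, 101.6]
tcp_rot: [179.8, -0.6, 88.9]
ft_force: [-0.2, 24.7, -2.9]
finger_gap: 0.0
grip_force: 12.1
```

```bash
python3 -m handwheel '[[0.003,0,0,0],[0.003,0,0,0],[0.01,0,0,0],[0.01,0,0,0],[0,0,-0.03,0],[0,0,-0.04,0],[0,0,-0.04,0],[-0.03,0,-0.04,0],[-0.04,0,-0.03,0],[-0.02,0,0,0]]'; python3 -m handwheel '[[0,0,0,0],[0,0,0,0],[0,0,0,0],[0,0,0,0]]'; python3 - <<'E'
from h import *
s=r.sense(); W=cam('wrist',s); w=r.snapshot('wrist'); cv2.imwrite('pics/w10.png',w[:,:,::-1]); h=cv2.cvtColor(w,cv2.COLOR_RGB2HSV)
print(s['tool_pos'],s['ft_force'])
for y in list(range(229,256,3))+[280,300,320,340]+list(range(344,400,6)):
    p=np.array([525+(y-237)*.02,y,132.]); u,v=proj(W,p).round().astype(int)
    u2=proj(W,[525+(y-237)*.02,y,107])[0]
    print(y,(u,v),round(u2,1),''.join('%4d'%x for x in h[v,u-36:u+37:3,2]))
E
```

```text
time: 29.4
tool_pos: [527.6, 322.9, 286.8]
tcp_rot: [179.5, -0.2, 88.7]
ft_force: [-0.6, 0.6, 0.8]
finger_gap: 0.3
grip_force: 0.0
time: 29.8
tool_pos: [524.7, 324.4, 278.5]
tcp_rot: [-179.9, 0.0, 88.8]
ft_force: [0.1, -0.6, -0.3]
finger_gap: 0.0
grip_force: 0.0
[524.65387584 324.42000787 278.54123795] [ 0.08367686 -0.63385728 -0.31121752]
229 (np.int64(324), np.int64(266)) 323.5  203 171  16  12   9   8  30  48  48  48  27   7  12  47  49  50  41   9  14  13  13 125 199 200 198
232 (np.int64(324), np.int64(264)) 323.5  204 180  20   9  14   9  26  48  48  51  24  11  15  47  46  47  39  11   9  12  19 146 199 199 197
235 (np.int64(324), np.int64(262)) 323.5  197 185  33  12  14  13  25  47  47  49  28   9  20  47  49  49  39  14  14  18  17 163 188 189 187
238 (np.int64(324), np.int64(259)) 323.5  140 135  37  12  12  11  23  48  49  48  28   7  20  49  49  48  32   9  12  15  17 122 136 137 133
241 (np.int64(324), np.int64(257)) 323.5   88  85  34  12  11  10  16  47  48  48  28   8  18  44  48  48  28   8  11  12  16  81  83  86  85
244 (np.int64(324), np.int64(254)) 323.5   77  7
[... 1807 characters left out ...]
nt64(324), np.int64(135)) 323.9  211 186  48  54  60  65 100  85  95 102 103 102  92 103  98  80  90  58  59  54  46  67 194 212 213
380 (np.int64(324), np.int64(128)) 323.9  212 186  47  56  61  65  75  77  86  93  96  98 100  93  83  69  67  52  60  54  43  76 209 211 212
386 (np.int64(324), np.int64(122)) 323.9  209 151  31  30  33  32  25  29  26  95 113 195 198 195  97  33  38  41  42  36  36  42 163 212 212
392 (np.int64(324), np.int64(115)) 323.9  208 164  43  53  58  57  48  40  36 104 193 210 211 209 138  43  49  57  55  52  43  59 202 210 213
398 (np.int64(324), np.int64(109)) 323.9  209 154  47  60  62  59  48  46  37 108 190 208 208 207 150  46  55  61  64  55  46  46 152 210 210
```

```bash
python3 -c "
from bench import r
print(r.hand_in())"
```

```text
the job is handed in; nothing more can be done
None
```

The tall bottle was set down in the tilt stand, taken again round its body, and now lies in the mixer's middle trough, pushed against the motor housing with its cap pointing away. I handed the job in at about 30 s; the judge gave no verdict back.

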